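# Index the dial and stamp the round controller

### The job

Turn the indexing dial by one of its upright handle pins until the nest with the round controller clicks into place under the hand stamp, then push the stamp's knob fully down to its stop and let it come back up. Work the stamp only on the round controller, keep both controllers seated in their nests and leave the other things on the bench where they are.

Things in the scene. Friction and masses are not known exactly. Their poses are not given: they have to be found in the camera images.
- station: Fixed stamping station: grey base plate 260 x 370 mm, 24 mm thick; origin on the bench directly below the dial's axis; +x points from the dial's axis towards the hand stamp (away from the robot, give or take 20 degrees), z up. At x = +80 mm a portal crosses it along y: two upright posts 24 x 24 mm at y = +-165 mm, 305 mm tall, with a bridge beam and a light bar
- bridge (a point): Middle of the top face of the portal's grey bridge beam, which guides the stamp: 36 mm in the station's x, 306 mm along y, 125 to 155 mm above the bench
- light_bar (a point): Middle of the lower edge, on the robot's side, of the white light bar on the portal: 360 mm along the station's y, 20 mm thick (305 to 325 mm above the bench), 45 mm deep, from station x = +65 mm to +110 mm. It hangs 105 mm above the stamp's knob, so the knob is reached with the tool tilted about 40 to 45 degrees, wrist leaning back over the dial towards the robot
- dial: Turning aluminium dial, 260 mm diameter, 13 mm thick, its top face 45 mm above the bench; origin on its vertical axis at its underside, z up, x towards one of its four nests. It starts between detents. Spring-ball detents catch it within about 0.05 rad where its x lies along the station's +x, +y or -y; there a nest is exactly under the stamp. It turns up to 3 rad either way from its start
- nest1 (a point): Centre, on the dial's top face, of the square nest at +90 degrees of the dial, 80 mm from the axis (65 mm inside, lips 8 mm high; two like it, empty, at 0 and 180 degrees). With the dial's x along the station's -y it is under the stamp. It starts with the round or the square controller
- nest3 (a point): Centre, on the dial's top face, of the like nest at -90 degrees of the dial. With the dial's x along the station's +y it is under the stamp. It starts with the other controller
- dial_axis (a point): Point on the dial's axis at its top face, 45 mm above the bench
- handle0 (a point): Top centre of an upright steel handle pin on the dial, a plain round bar 18 mm in diameter and 70 mm tall (top 115 mm above the bench), 110 mm from the axis at 45 degrees of the dial
- handle1 (a point): Top centre of an upright steel handle pin on the dial, a plain round bar 18 mm in diameter and 70 mm tall (top 115 mm above the bench), 110 mm from the axis at 135 degrees of the dial
- handle2 (a point): Top centre of an upright steel handle pin on the dial, a plain round bar 18 mm in diameter and 70 mm tall (top 115 mm above the bench), 110 mm from the axis at 225 degrees of the dial
- handle3 (a point): Top centre of an upright steel handle pin on the dial, a plain round bar 18 mm in diameter and 70 mm tall (top 115 mm above the bench), 110 mm from the axis at 315 degrees of the dial
- stamp (a joint): Travel (m) of the hand stamp: 0 up, 0.022 fully down at its stop; its spring pushes it up with 5 N at the top and 13 N at the stop
- stamp_head (a point): Top centre of the stamp's black mushroom knob, 44 mm in diameter and 20 mm thick, 200 mm above the bench when up; it moves straight down with the stamp
- stamp_axis (a point): Fixed point on the stamp's vertical axis, 73 mm above the bench: where the centre of the top of a controller must be
- round_unit: Round white controller, a disc 62 mm in diameter and 28 mm high with a grey round face, loose in a nest of the dial; origin at the centre of its underside, z up
- square_unit: Square white controller 62 x 62 x 28 mm with a grey oblong face, loose in the nest across the dial from the round one; origin at the centre of its underside, z up; a bystander
- tape_roll: Roll of tape lying flat, 90 mm diameter, 48 mm high, origin under its centre; a bystander
- driver: Screwdriver lying on the bench, 190 mm long along its x; a bystander
- flask: Black drinking flask, 68 mm diameter, 200 mm tall, origin under its centre; a bystander
- pen_cup: Blue plastic cup, 72 mm diameter, 95 mm tall, origin under its centre; a bystander
Mind the look-alikes: they are no part of the job. Leave any brown look-alike of the round_unit alone.

How it is judged:
On the way, in this order (a step that is already met when the one before it is completed fails the run):
1. the round controller stands under the stamp with the dial in its detent (horizontal distance between round_unit and stamp_axis below 0.007 m and angle between the x axis of dial and the y axis of station, either way round below 0.045 rad and angular speed of dial below 0.05 rad/s), for 0.3 s.
2. the stamp is pushed down to its stop (within 2 mm) on the round controller (value of joint stamp above 0.02 m and horizontal distance between round_unit and stamp_axis below 0.007 m and angle between the x axis of dial and the y axis of station, either way round below 0.045 rad), for 0.1 s.
At the end, for the whole second after the job is handed in: The round controller is under the stamp (its centre within 7 mm of the stamp's axis), the dial rests in that detent (its x along the station's y within 0.045 rad), the stamp is back up (within 2 mm), and both controllers lie flat and still in their nests (horizontal distance between round_unit and stamp_axis below 0.007 m and angle between the x axis of dial and the y axis of station, either way round below 0.045 rad and value of joint stamp below 0.002 m and horizontal distance between round_unit and dial_axis between 0.072 and 0.088 m and height (world z) of round_unit between 0.04 and 0.05 m and angle between each of round_unit, square_unit's own z axis and vertical below 0.1 rad and horizontal distance between square_unit and dial_axis between 0.072 and 0.088 m and height (world z) of square_unit between 0.04 and 0.05 m and linear speed of each of round_unit, square_unit below 0.02 m/s); the robot touches nothing.
It fails at once if the stamp is worked (more than 8 mm) while the round controller is not under it (value of joint stamp above 0.008 m and horizontal distance between round_unit and stamp_axis above 0.015 m).
It fails at once if a controller leaves its nest or tips (height (world z) of any of round_unit, square_unit above 0.06 m or height (world z) of any of round_unit, square_unit below 0.035 m or angle between any of round_unit, square_unit's own z axis and vertical above 0.4 rad).
It fails at once if another thing on the bench is moved more than 30 mm (distance of any of tape_roll, driver, flask, pen_cup from where it was at the start of the episode above 0.03 m).
It also fails if it takes over 51 s, if anything falls off the work surface, if the arm or the gripper's body presses on something with over 40 N, if the wrist force passes 120 N, or if a joint passes its speed limit or range.

### The arm

A 6-joint arm with a two-finger parallel gripper is mounted at the origin on the work surface. World frame = base frame: x ahead of the robot, y to its left, z up, the work surface at z = 0. Lengths are in m, angles in rad, forces in N, time in s.
With the tool pointing down it reaches from about 0.35 to 0.8 m from the base axis. Payload 7.3 kg.
Tool frame: the origin (TCP) lies between the finger pads; the fingertips stand 25 mm ahead of it and the grasp point (between the pads) lies 6 mm ahead of it (r.tip_extent is the distance from the TCP to the fingertips, in m); z points along the fingers, y is the line along which they close (so a half turn about z gives the same grasp; the last joint's range is limited). The gripper opens to 85 mm and grips with 20 to 120 N. Pads are 22 mm wide; open, the fingers measure 114 mm over their backs; the gripper's body (76 mm by 85 mm) begins 54 mm behind the grasp point. The pads swing forward as they close: fully open they stand 13 mm farther back than shut.
Start: joints at [-1.392, 0.342, 1.524, -0, 1.275, -0.146], TCP at [0.168, -0.498, 0.256] pointing down, gripper open.
Joint ranges: [-2.53, 2.53], [-0.77, 2.02], [0.04, 2.7], [-1, 4.14], [0.28, 2.66], [-3.11, 3.11]. Speed limits (rad/s): [2.57, 2.57, 3.14, 3.14, 3.14, 3.14].

### API

Orientations are given as a unit quaternion [x, y, z, w].
In Python, from workcell import r, command_gripper, optics gives the robot as it stands. The module is installed in compiled form; this text tells all that it offers. Calls block until the motion is done:
- r.reach(position, orientation): joint-space move of the TCP to a pose.
- r.move_straight(position, orientation=None, speed=0.15, max_force=None): straight line of the TCP; orientation=None keeps the orientation; speed is the mean speed in m/s. With max_force (N) it stops when the force on the tool has changed by that much, and returns True; else False.
- r.movej(angles): joint-space move.
- command_gripper(opening, force=None): finger opening in m; force is the grip in N (None keeps the last); returns when the fingers have stopped.
- r.hold(seconds).
- r.solve_ik(position, orientation): joint angles nearest the present ones, or None.
- r.read_state(): the state.
- optics.get_image(name): name is "scene" or "top" or "wrist"; returns (picture, depth): 420x560x3 uint8, red, green, blue; 420x560 float32, m along the optical axis (not along the pixel's ray), 0 where there is no reading.
- optics.camera_model(name): a dict with "K" (3x3 intrinsics, pixels), "R" (3x3) and "t" (3): a world point X has camera coordinates R X + t; the wrist camera has in their place "tool_from_camera" (4x4, takes a point from camera to tool coordinates, whose origin is the TCP and whose axes are the flange's). Camera axes: x right, y down, z forward; pixel columns grow to the right and rows downward; lengths in m; the calibration is good to about 2 mm. The wrist camera is an equidistant fisheye: a pixel r from the principal point sees the ray r / f radians off the axis. A picture is of the moment at which its call begins: read the wrist's pose just before it. camera_model takes no time and is no camera call.
A pose or a line that the arm cannot do raises r.PlanningError and nothing moves.
- r.finish_job(): hands the job in; it is judged then, once.
The state is a dict: "time_s": time; "joint_positions": joint angles; "dq": joint speeds; "tau": joint torques, N m; "eef_pos": TCP position; "eef_rot": TCP orientation; "contact_force": force on the tool from outside, world axes, zero at the start; "torque": the same for the moment, N m; "grip_width": finger opening in m; "grip_force": force on a finger pad.
Only numpy, scipy, OpenCV 4.12 (cv2) and the standard library are available. Lean on these libraries where they do the work, as an engineer would, in place of code of your own. Each camera call takes 0.05 s, during which the arm holds its last target. There are 200 camera calls.

## Working session

There is one attempt and no reset: what is moved stays moved. The work goes in short steps, each a Python script; the robot and the scene stay as the last script left them, time stands still between calls to the robot, and variables do not carry over. Pictures are saved under pics/ and viewed, at most 10 in all, crops included, and the job is handed in when it is done.

```bash
mkdir -p pics; python3 - <<'E'
from workcell import r, optics
import cv2, numpy as np
for n in("scene","top"):
    p,d=optics.get_image(n); cv2.imwrite(f"pics/{n}0.png",p[:,:,::-1]); np.savez(f"{n}0.npz",p=p,d=d)
    m=optics.camera_model(n); print(n,m["K"].tolist(),np.round(m["R"],3).tolist(),np.round(-m["R"].T@m["t"],3))
print(r.read_state()["time_s"])
E
```

```text
scene [[454.0460883164642, 0.0, 286.56146811361134], [0.0, 454.0460883164642, 204.48892225363858], [0.0, 0.0, 1.0]] [[0.87, 0.493, -0.001], [0.439, -0.777, -0.451], [-0.223, 0.392, -0.892]] [ 0.761 -0.38   1.12 ]
top [[510.06885401910233, 0.0, 282.25561793090696], [0.0, 510.06885401910233, 206.2127665302298], [0.0, 0.0, 1.0]] [[0.026, -1.0, -0.0], [-0.99, -0.026, -0.138], [0.138, 0.004, -0.99]] [0.357 0.038 1.533]
0.1
```

View pics/top0.png

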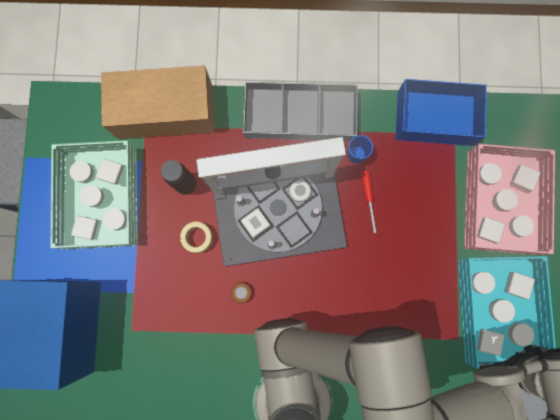

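View pics/scene0.png

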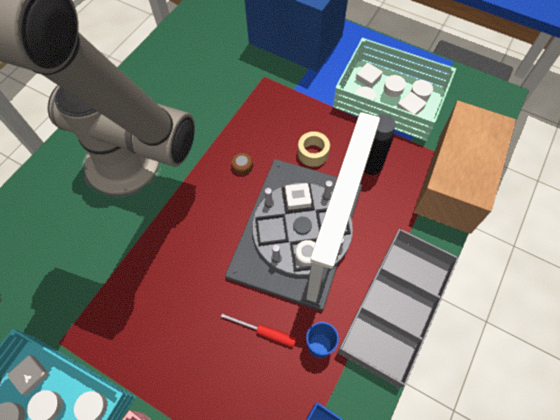

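The top view shows the dial centre near (278,208). The round white controller with a round grey face is at (300,190) and the square one at (255,222). Handle pins are at about (240,200), (272,243) and (317,211), and the fourth is hidden by the light bar. The only round_unit look-alike near the station is the brown one at (241,292), which I leave alone; the white units in the trays are off the dial. The white disc at (300,190) fits the description. Next I measure and confirm with a crop.

```bash
cat > h.py <<'E'
import numpy as np, cv2
from workcell import r, optics, command_gripper
from scipy.spatial.transform import Rotation as Ro
def cloud(n,d):
    m=optics.camera_model(n);K=m["K"];v,u=np.mgrid[:420,:560]
    c=np.stack([(u-K[0][2])/K[0][0]*d,(v-K[1][2])/K[1][1]*d,d],-1)
    return (c-np.array(m["t"]))@np.array(m["R"])
def ray(n,u,v,z):
    m=optics.camera_model(n);R=np.array(m["R"]);o=-R.T@m["t"]
    w=R.T@np.linalg.inv(m["K"])@[u,v,1]; return o+w*(z-o[2])/w[2]
def proj(n,X):
    m=optics.camera_model(n);c=m["K"]@(np.array(m["R"])@X+m["t"]);return c[:2]/c[2]
E
python3 - <<'E'
from h import *
for n in("top","scene"):
    f=np.load(n+"0.npz");P=cloud(n,f["d"]);ok=f["d"]>0
    roi=ok&(P[...,0]>.35)&(P[...,0]<.85)&(P[...,1]>-.25)&(P[...,1]<.3)
    z=P[...,2]
    m=(roi&(z>.295)&(z<.345)).astype(np.uint8)
    k,l,s,c=cv2.connectedComponentsWithStats(m)
    i=1+np.argmax(s[1:,4]); q=P[l==i]
    b=cv2.minAreaRect(q[:,:2].astype(np.float32)); print(n,"bar",s[i,4],b,np.median(q[:,2]))
    m=(roi&(z>.09)&(z<.122)).astype(np.uint8)
    k,l,s,c=cv2.connectedComponentsWithStats(m)
    for i in range(1,k):
        if s[i,4]>8: q=P[l==i];print(" pin?",s[i,4],c[i].round(1),q.mean(0).round(4),ray(n,*c[i],.115).round(4))
    hsv=cv2.cvtColor(f["p"],cv2.COLOR_RGB2HSV)
    m=(roi&(z>.062)&(z<.085)&(hsv[...,2]>120)&(hsv[...,1]<70)).astype(np.uint8)
    k,l,s,c=cv2.connectedComponentsWithStats(m)
    for i in range(1,k):
        if s[i,4]>60: print(" unit?",s[i],c[i].round(1),ray(n,*c[i],.073).round(4))
    m=(roi&(z>.015)&(z<.034)).astype(np.uint8); q=P[m>0]
    print(" plate",m.sum(),cv2.minAreaRect(q[:,:2].astype(np.float32)),np.median(q[:,2]))
    m=(roi&(z>.16)&(z<.21)).astype(np.uint8); k,l,s,c=cv2.connectedComponentsWithStats(m)
    for i in range(1,k):
        if s[i,4]>15: print(" knob?",s[i],P[l==i].mean(0).round(3))
p=np.load("top0.npz")["p"];a=cv2.resize(p[135:270,190:380],None,fx=4,fy=4,interpolation=2)
cv2.imwrite("pics/crop0.png",a[:,:,::-1])
E
```

```text
top bar 2849 ((0.6459668278694153, 0.07363228499889374), (0.0473540835082531, 0.35994699597358704), 10.22218132019043) 0.32499836221508177
 pin? 73 [205.1 119.3] [0.8044 0.2736 0.1065] [0.8017 0.2722 0.115 ]
 pin? 108 [360.9 146.5] [ 0.7384 -0.1791  0.0959] [ 0.7333 -0.1762  0.115 ]
 pin? 16 [331.  172.6] [ 0.6572 -0.0929  0.1038] [ 0.6549 -0.0919  0.115 ]
 pin? 18 [216.2 190.3] [0.5973 0.2323 0.1053] [0.5956 0.231  0.115 ]
 pin? 40 [239.2 199. ] [0.573  0.1655 0.1121] [0.5726 0.1653 0.115 ]
 pin? 37 [315.8 211. ] [ 0.5444 -0.051   0.1126] [ 0.544  -0.0508  0.115 ]
 pin? 36 [271.3 243.2] [0.4507 0.0713 0.1131] [0.4506 0.0712 0.115 ]
 unit? [290 181  21  21 352] [299.9 190.7] [ 0.6077 -0.0063  0.073 ]
 unit? [241 209  29  29 460] [255.2 222.7] [0.5112 0.1205 0.073 ]
 plate 4646 ((0.6193578839302063, 0.03199690580368042), (0.4642963111400604, 0.5315795540809631), 0.3733132481575012) 0.02399985439023402
 knob? [328 160  11  10  46] [ 0.66  -0.088  0.186]
 knob? [264 167  17  13 168] [0.634 0.071 0.197]
 knob? [207 176  12  12  48] [0.602 0.229 0.186]
scene bar 3593 ((0.6442897319793701,
[... 232 characters left out ...]
596 0.115 ]
 pin? 63 [267.9 192.6] [0.4509 0.0699 0.1092] [0.4527 0.0674 0.115 ]
 pin? 20 [341.7 241.8] [0.6729 0.0412 0.1099] [0.6734 0.0391 0.115 ]
 pin? 68 [275.6 249.5] [ 0.545  -0.0535  0.1097] [ 0.5462 -0.0552  0.115 ]
 pin? 43 [312.2 292.1] [ 0.6689 -0.101   0.1072] [ 0.6696 -0.1032  0.115 ]
 pin? 197 [322.2 337.6] [ 0.735  -0.1768  0.0947] [ 0.7357 -0.1811  0.115 ]
 unit? [285 183  26  25 519] [297.6 195. ] [0.511  0.1182 0.073 ]
 unit? [295 240  20  25 356] [304.4 251. ] [ 0.6008 -0.0102  0.073 ]
 plate 5627 ((0.6170825362205505, 0.03049500286579132), (0.5326157212257385, 0.46540847420692444), 89.98536682128906) 0.02401976649498047
 knob? [309 277  13  10  83] [ 0.67  -0.1    0.185]
```

View pics/crop0.png

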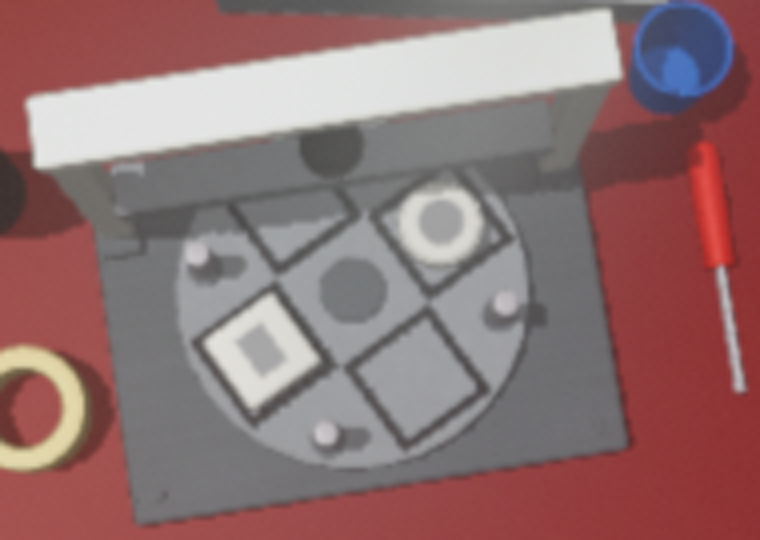

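The crop confirms the white disc with a round grey face, in a nest at image upper right. Two views agree:

| Item | Value |
|---|---|
| Dial centre | ≈ (0.560, 0.056) |
| Pin radius | ≈ 0.110 m, matches the given size |
| Station yaw | ≈ 10.3° |
| Station light bar | fits x = +87.5 mm |
| Round nest angle | ≈ −52.5°; needs about +63° counterclockwise |

I'll use the robot-side pin at 172.4°, which stays clear of the bridge.

```bash
cat >> h.py <<'E'
C=np.array([.560,.056]);PSI=np.radians(10.3)
def down(a,s=1):
    y=s*np.array([-np.sin(a),np.cos(a),0]);z=np.array([0,0,-1.]);return Ro.from_matrix(np.stack([np.cross(y,z),y,z],1)).as_quat()
def pt(a,z,rad=.110): return np.array([C[0]+rad*np.cos(a),C[1]+rad*np.sin(a),z])
E
python3 - <<'E'
from h import *
a0,a1=np.radians(172.4),PSI+np.radians(225)
for s in(1,-1):
  for a in(a0,a1):
    q=r.solve_ik(pt(a,.101),down(a,s));print(s,None if q is None else np.round(q,2))
s=min((1,-1),key=lambda s:max(abs(r.solve_ik(pt(a,.101),down(a,s))[5]) if r.solve_ik(pt(a,.101),down(a,s)) is not None else 9 for a in(a0,a1)))
command_gripper(.05,20)
r.reach(pt(a0,.2),down(a0,s))
st=r.read_state();f0=st["contact_force"]
print(r.move_straight(pt(a0,.101),max_force=12,speed=.1))
command_gripper(.0,20)
st=r.read_state();print(s,st["time_s"],st["grip_width"],st["eef_pos"],st["contact_force"])
for a in np.linspace(a0,a1,14)[1:]:
    if r.move_straight(pt(a,.101),down(a,s),speed=.06,max_force=60): print("stop",a);break
st=r.read_state();print(st["time_s"],st["grip_width"],st["eef_pos"],st["contact_force"])
E
```

```text
1 [-0.01  0.42  1.91 -0.    0.81  1.69]
1 [-0.22  0.48  1.8  -0.    0.86  0.38]
-1 [-0.01  0.42  1.91 -0.    0.81 -1.45]
-1 [-0.22  0.48  1.8  -0.    0.86 -2.76]
False
1 4.3417 0.017731702779819065 [0.45124175 0.0705983  0.10151663] [-0.37726476  0.32801215  6.06296386]
8.35 0.016875910807841007 [ 0.49937103 -0.03180792  0.10148752] [ 9.84671569 13.05194822  2.98790033]
```

The pin is held and has been carried around the arc. Release, lift and verify.

```bash
python3 - <<'E'
from h import *
command_gripper(.05)
p=np.array(r.read_state()["eef_pos"]);r.move_straight(p+[0,0,.1],speed=.2)
r.reach([.36,-.15,.32],r.read_state()["eef_rot"])
print(r.read_state()["time_s"])
for n in("top","scene"):
    p,d=optics.get_image(n);P=cloud(n,d);z=P[...,2]
    np.savez(f"{n}1.npz",p=p,d=d)
    roi=(d>0)&(np.hypot(P[...,0]-C[0],P[...,1]-C[1])<.135)
    hsv=cv2.cvtColor(p,cv2.COLOR_RGB2HSV)
    for nm,m in(("pin",roi&(z>.1)&(z<.122)),("unit",roi&(z>.062)&(z<.085)&(hsv[...,2]>120)&(hsv[...,1]<70))):
        k,l,s,c=cv2.connectedComponentsWithStats(m.astype(np.uint8))
        for i in range(1,k):
            if s[i,4]>12:
                x=P[l==i].mean(0)-[*C,0]; print(n,nm,s[i,4],c[i].round(),x.round(4),np.hypot(*x[:2]).round(4),(np.degrees(np.arctan2(x[1],x[0]))-10.3).round(1))
    cv2.imwrite(f"pics/{n}1.png",cv2.resize(p[130:270,190:380] if n=="top" else p[140:320,220:420],None,fx=3,fy=3)[:,:,::-1])
E
```

```text
10.2833
top pin 33 [310. 227.] [-0.0611 -0.09    0.1152] 0.1088 -134.5
top pin 33 [255. 237.] [-0.0922  0.0616  0.114 ] 0.1108 136.0
top unit 122 [274. 186.] [0.0609 0.0136 0.0724] 0.0624 2.3
top unit 462 [282. 234.] [-0.0784 -0.0149  0.0728] 0.0798 -179.5
scene pin 53 [283. 181.] [-0.092   0.0605  0.1118] 0.1102 136.4
scene pin 59 [263. 234.] [-0.0614 -0.0919  0.1127] 0.1105 -134.1
scene unit 557 [273. 214.] [-0.0786 -0.0171  0.0725] 0.0804 -178.0
```

View pics/top1.png

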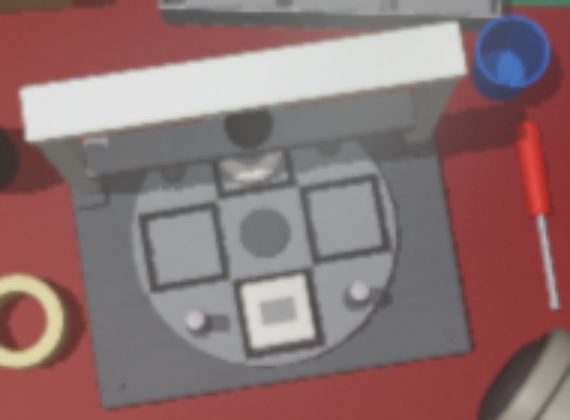

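View pics/scene1.png

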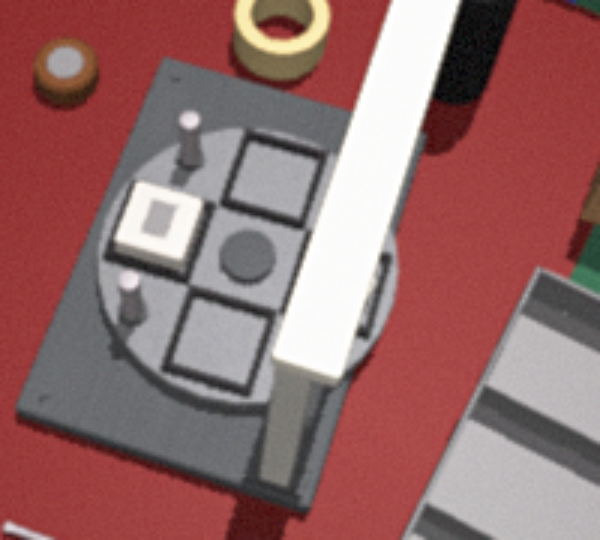

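The dial now has the square unit at (278,310) of the crop on the robot side, and the round unit half hidden under the stamp at (250,172). The pins sit at ±135° of the station to within 1.5°, so it is in the detent. Before pressing I check the station yaw from the plate once more.

```bash
cat >> h.py <<'E'
ex=np.array([np.cos(PSI),np.sin(PSI),0]);ey=np.array([-np.sin(PSI),np.cos(PSI),0]);ez=np.array([0,0,1.])
T=np.radians(42);dz=np.sin(T)*ex-np.cos(T)*ez; low=-np.cos(T)*ex-np.sin(T)*ez
K0=np.array([*C,0])+.08*ex+.2*ez
def tcp(P): return P-.011*low-.025*dz   # TCP that puts the lower finger corner at P
def q(s): y=s*ey; return Ro.from_matrix(np.stack([np.cross(y,dz),y,dz],1)).as_quat()
E
python3 - <<'E'
from h import *
for n in("top","scene"):
    f=np.load(n+"1.npz");P=cloud(n,f["d"]);m=(f["d"]>0)&(P[...,2]>.295)&(P[...,2]<.345)&(abs(P[...,0]-.645)<.07)&(abs(P[...,1]-.07)<.2)
    b=cv2.minAreaRect(P[m][:,:2].astype(np.float32));print(b)
    m=(f["d"]>0)&(P[...,2]>.018)&(P[...,2]<.032)&(abs(P[...,0]-C[0])<.2)&(abs(P[...,1]-C[1])<.22)
    m=cv2.morphologyEx(m.astype(np.uint8),cv2.MORPH_OPEN,np.ones((3,3)));print(" plate",cv2.minAreaRect(P[m>0][:,:2].astype(np.float32)))
    d=f["d"];P2=P[(d>0)&(P[...,2]>.185)&(P[...,2]<.21)&(np.hypot(P[...,0]-K0[0],P[...,1]-K0[1])<.04)]
    if len(P2): print(" knob",len(P2),P2.min(0).round(4),P2.max(0).round(4),K0.round(4))
for s in(1,-1):
    for P in (K0-.11*dz,K0-.03*dz,K0+.01*ez,K0-.025*ez):
        a=r.solve_ik(tcp(P),q(s));print(s,tcp(P).round(3),None if a is None else np.round(a,2))
E
```

```text
((0.6461040377616882, 0.07345513999462128), (0.047001034021377563, 0.3600086569786072), 10.52882194519043)
 plate ((0.529384970664978, 0.051029399037361145), (0.22696669399738312, 0.3693367838859558), 10.41497802734375)
 knob 166 [0.617  0.0517 0.1863] [0.6497 0.0923 0.2061] [0.6387 0.0703 0.2   ]
((0.6442272663116455, 0.07320491969585419), (0.0451185517013073, 0.36054500937461853), 10.46728229522705)
 plate ((0.5407830476760864, 0.06656479835510254), (0.2602771520614624, 0.3953685462474823), 10.440611839294434)
1 [0.558 0.056 0.308] [-0.15  0.08  1.94  0.5   0.47 -2.27]
1 [0.611 0.065 0.248] [-0.11  0.25  1.91  0.64  0.33 -2.4 ]
1 [0.63  0.069 0.236] [-0.1   0.3   1.88  0.65  0.31 -2.41]
1 [0.63  0.069 0.201] None
-1 [0.558 0.056 0.308] [-0.15  0.08  1.94  0.5   0.47  0.87]
-1 [0.611 0.065 0.248] [-0.11  0.25  1.91  0.64  0.33  0.74]
-1 [0.63  0.069 0.236] [-0.1   0.3   1.88  0.65  0.31  0.74]
-1 [0.63  0.069 0.201] None
```

The yaw holds at 10.4–10.5° and the stamp position is consistent. Joint 5 limits the lowest press pose, so I scan tilt and heading.

```bash
cat >> h.py <<'E'
def setup(td,hd):
    t,h=np.radians(td),np.radians(hd);e=np.cos(h)*ex+np.sin(h)*ey;y=-(np.cos(h)*ey-np.sin(h)*ex)
    d=np.sin(t)*e-np.cos(t)*ez;lo=-np.cos(t)*e-np.sin(t)*ez
    return d,(lambda P:P-.011*lo-.025*d),Ro.from_matrix(np.stack([np.cross(y,d),y,d],1)).as_quat()
E
python3 - <<'E'
from h import *
for td in(38,40,42,45):
  for hd in range(-40,41,10):
    d,f,Q=setup(td,hd);A=[r.solve_ik(f(P),Q) for P in(K0-.11*d,K0+.01*ez,K0-.028*ez)]
    print(td,hd,[None if a is None else (np.round(a[3],2),np.round(a[4],2),np.round(a[5],2)) for a in A])
E
```

```text
38 -40 [(np.float64(-0.64), np.float64(0.82), np.float64(2.71)), (np.float64(-0.72), np.float64(0.64), np.float64(2.76)), (np.float64(-0.81), np.float64(0.57), np.float64(2.87))]
38 -30 [(np.float64(-0.52), np.float64(0.68), np.float64(2.43)), (np.float64(-0.61), np.float64(0.5), np.float64(2.49)), (np.float64(-0.73), np.float64(0.43), np.float64(2.63))]
38 -20 [(np.float64(-0.3), np.float64(0.56), np.float64(2.04)), (np.float64(-0.37), np.float64(0.39), np.float64(2.09)), (np.float64(-0.48), np.float64(0.3), np.float64(2.21))]
38 -10 [(np.float64(0.03), np.float64(0.52), np.float64(1.53)), (np.float64(0.04), np.float64(0.35), np.float64(1.52)), None]
38 0 [(np.float64(0.36), np.float64(0.57), np.float64(1.02)), (np.float64(0.43), np.float64(0.4), np.float64(0.96)), (np.float64(0.56), np.float64(0.31), np.float64(0.82))]
38 10 [(np.float64(0.56), np.float64(0.69), np.float64(0.63)), (np.float64(0.66), np.float64(0.51), np.float64(0.57)), (np.float64(0.79), np.float64(0.44), np.float64(0.42))]
38 20 [(np.float64(0.67), np.float64(0.84), np.float64(0.36)), (np.float64(0.75), np.float64
[... 3578 characters left out ...]
 [(np.float64(0.87), np.float64(0.59), np.float64(0.3)), (np.float64(1.06), np.float64(0.43), np.float64(0.15)), (np.float64(1.29), np.float64(0.39), np.float64(-0.1))]
45 20 [(np.float64(0.92), np.float64(0.79), np.float64(0.07)), (np.float64(1.06), np.float64(0.61), np.float64(-0.01)), (np.float64(1.2), np.float64(0.56), np.float64(-0.18))]
45 30 [(np.float64(0.91), np.float64(0.97), np.float64(-0.07)), (np.float64(1.02), np.float64(0.78), np.float64(-0.13)), (np.float64(1.11), np.float64(0.73), np.float64(-0.25))]
45 40 [(np.float64(0.87), np.float64(1.13), np.float64(-0.18)), (np.float64(0.96), np.float64(0.94), np.float64(-0.22)), (np.float64(1.02), np.float64(0.89), np.float64(-0.31))]
```

Tilt 43° with heading +20° leaves margin on every joint.

```bash
python3 - <<'E'
from h import *
d,f,Q=setup(43,20)
command_gripper(0,20)
r.reach(f(K0-.11*d),Q)
hit=r.move_straight(f(K0+.012*ez),speed=.1,max_force=8)
st=r.read_state();print("pre",hit,st["time_s"],st["contact_force"],np.array(st["eef_pos"])-f(K0))
if not hit:
    hit=r.move_straight(f(K0-.028*ez),speed=.03,max_force=35)
    st=r.read_state();print("down",hit,st["time_s"],st["contact_force"],np.array(st["eef_pos"])-f(K0))
    p,dd=optics.get_image("top");np.savez("top2.npz",p=p,d=dd)
    cv2.imwrite("pics/top2.png",cv2.resize(p[130:270,190:380],None,fx=3,fy=3)[:,:,::-1])
    r.hold(.3);st=r.read_state();print(st["contact_force"],np.array(st["eef_pos"])-f(K0))
E
```

```text
pre False 13.1583 [ 0.03232991  0.1104347  -0.34469016] [-1.19828099e-05 -1.66983881e-04  1.25064694e-02]
down False 14.6417 [-12.10280562  -2.3350973   20.63612072] [ 0.00089713  0.00020981 -0.02465344]
[-11.91723044  -2.85229321  20.69737826] [ 0.00089958  0.00021558 -0.02462543]
```

View pics/top2.png

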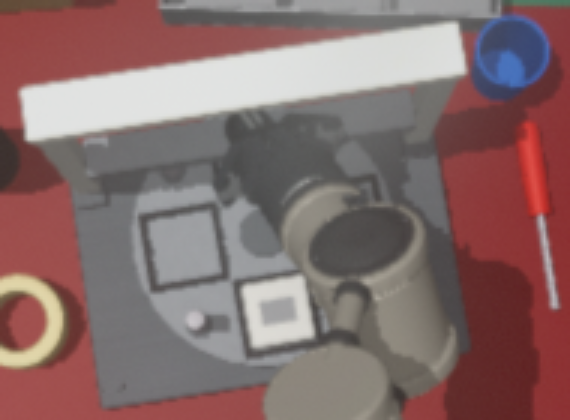

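The tool is on the knob under the bar, at about (250,125) in the crop, and has gone 24.6 mm down with 20.6 N. That is above the 13 N spring force, so it is probably at the stop. I press a little further to confirm by stiffness.

```bash
python3 - <<'E'
from h import *
d,f,Q=setup(43,20)
for dz_ in(.030,.032,.034):
    hit=r.move_straight(f(K0-dz_*ez),speed=.02,max_force=25)
    r.hold(.15);st=r.read_state();print(dz_,hit,st["time_s"],np.round(st["contact_force"],2),(np.array(st["eef_pos"])-f(K0)).round(5))
    if hit: break
E
```

```text
0.03 False 15.3917 [-6.67  1.01 23.77] [ 0.00247  0.00046 -0.02481]
0.032 False 15.7917 [-14.03  -1.44  34.27] [ 0.00275  0.00053 -0.02498]
0.034 False 16.1917 [-22.21  -4.39  45.35] [ 0.00297  0.0006  -0.02524]
```

Going 6 mm further in command adds about 25 N but only 0.6 mm of travel, so the stop is reached. Retract and check.

```bash
python3 - <<'E'
from h import *
d,f,Q=setup(43,20)
r.move_straight(f(K0+.015*ez),speed=.06)
r.move_straight(f(K0-.11*d),speed=.15)
r.reach([.36,-.15,.32],down(np.pi))
r.hold(.3)
p,dd=optics.get_image("top");P=cloud("top",dd);z=P[...,2]
k=P[(z>.185)&(z<.21)&(np.hypot(P[...,0]-K0[0],P[...,1]-K0[1])<.04)];print("knob z",len(k),np.percentile(k[:,2],[50,90]))
m=((np.hypot(P[...,0]-C[0],P[...,1]-C[1])<.135)&(z>.1)&(z<.122)).astype(np.uint8)
n,l,s,c=cv2.connectedComponentsWithStats(m)
for i in range(1,n):
    if s[i,4]>12: print(P[l==i].mean(0).round(4)-[*C,0])
cv2.imwrite("pics/top3.png",cv2.resize(p[130:270,190:380],None,fx=3,fy=3)[:,:,::-1])
st=r.read_state();print(st["time_s"],st["contact_force"])
E
```

```text
knob z 166 [0.19783921 0.20206451]
[-0.061  -0.0901  0.1136]
[-0.0919  0.0617  0.1139]
19.4 [-0.05040063 -0.55700919  0.39049523]
```

View pics/top3.png

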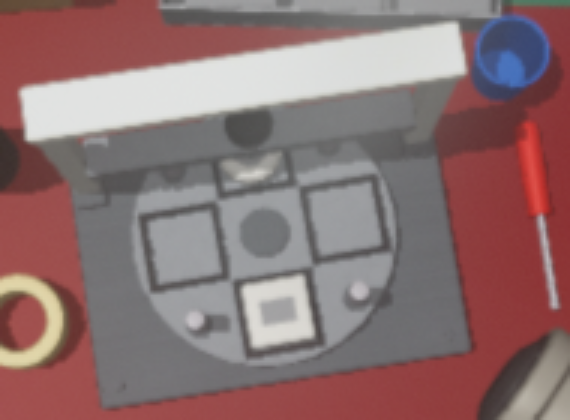

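The knob at (250,127) is back up at z ≈ 0.20. The dial has not moved, the round unit is still under the stamp at (250,172), the square unit is seated at (278,310), and the arm is clear.

```bash
python3 -c "
from workcell import r
print(r.finish_job())"
```

```text
the job is handed in; nothing more can be done
None
```

I turned the dial until the round controller sat in the detent under the stamp, pushed the knob to its stop and let it come back up, and handed the job in at about 19 s; the verdict was not shown.

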